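# Nest the dice cups over the red die

### The job

Put the dice game away: lay the white die in the small wooden tray at any time, and build the nest on the green felt pad by laying the red die in the middle of the pad, then setting the small yellow cup over it, then the medium blue cup over that, and last the large black cup over them all. All cups stay mouth down, each set fully home on the pad before the next, and the nest should end about the middle of the pad. Leave the drinking glass standing where it is.

Things in the scene. Friction and masses are not known exactly. Their poses are not given: they have to be found in the camera images.
- die_red: Red die with white pips, a 20 mm cube, about 12 g. Origin at its centre (10 mm above what it lies on); axes along its edges.
- die_white: White die with black pips, a 20 mm cube, about 12 g. Origin at its centre; axes along its edges. (The plain light-blue cube nearby is cue chalk, not a die.)
- cup_small: Small yellow tapered dice cup of hard plastic standing mouth down (closed end up, with a thin brass disc on it). Round: outer diameter 50 mm at the mouth (bottom), narrowing straight to 38 mm at the closed top; 50 mm tall; wall 3 mm (mouth opening 44 mm), closed end 4 mm thick; about 60 g. Origin: centre of the mouth, at the bottom; z points up to the closed end.
- cup_medium: Medium blue tapered dice cup of hard plastic standing mouth down (closed end up, with a thin brass disc on it). Round: outer diameter 62 mm at the mouth (bottom), narrowing straight to 50 mm at the closed top; 66 mm tall; wall 3 mm (mouth opening 56 mm), closed end 4 mm thick; about 90 g. Origin: centre of the mouth, at the bottom; z points up to the closed end.
- cup_large: Large black tapered dice cup of hard plastic standing mouth down (closed end up, with a thin brass disc on it). Round: outer diameter 74 mm at the mouth (bottom), narrowing straight to 62 mm at the closed top; 84 mm tall; wall 3 mm (mouth opening 68 mm), closed end 4 mm thick; about 130 g. Origin: centre of the mouth, at the bottom; z points up to the closed end.
- pad: Round green felt pad with a dark wood edge, 110 mm in diameter, 4 mm thick, fixed to the counter. Origin: centre of its underside, so its top is 4 mm above the origin. (The smaller brown cork coaster elsewhere is not the pad.)
- tray: Square dark wooden dice tray lined with grey, fixed to the counter: 100 mm square outside, 12 mm high, wall 6 mm (88 mm square inside), inner floor about 6 mm above the counter. Origin: centre of its underside; x and y along its sides.
- glass: Green-tinted empty drinking glass, 76 mm in diameter at the rim, 85 mm tall, 250 g, standing loose among the things; to be left standing where it is. Origin: centre of its underside.
Mind the look-alikes: they are no part of the job. What is meant by the cup_small is not orange, and is the larger of those in its own colour. What is meant by the cup_medium is not orange, and is the smaller of those in its own colour.

How it is judged:
On the way, in this order (a step that is already met when the one before it is completed fails the run):
1. the red die lies on the middle of the green pad, let go (horizontal distance between die_red and pad below 0.018 m and z of die_red in the frame of pad below 0.018 m and contact force between die_red and the fingers below 0.1 N), for 0.2 s.
2. the small yellow cup stands home on the pad over the red die (horizontal distance between each of die_red, cup_small and pad below 0.018 m and z of die_red in the frame of pad below 0.018 m and z of cup_small in the frame of pad between 0 and 0.008 m and angle between cup_small's own z axis and vertical below 0.08 rad and horizontal distance between die_red and cup_small below 0.013 m), for 0.2 s.
3. the medium blue cup stands home on the pad over the small one (all of step 2 and z of cup_medium in the frame of pad between 0 and 0.008 m and angle between cup_medium's own z axis and vertical below 0.08 rad and horizontal distance between cup_medium and pad below 0.018 m and horizontal distance between cup_small and cup_medium below 0.008 m), for 0.2 s.
4. the large black cup stands home on the pad over the medium one (all of step 3 and z of cup_large in the frame of pad between 0 and 0.008 m and angle between cup_large's own z axis and vertical below 0.08 rad and horizontal distance between cup_large and pad below 0.018 m and horizontal distance between cup_medium and cup_large below 0.008 m), for 0.2 s.
At the end, for the whole second after the job is handed in: Red die and all three cups on the green pad, centres within 18 mm of its centre; cups mouth down, upright, mouths within 4 mm of the pad, within 8 mm of one another, the die within 13 mm of the small cup's axis; white die on the tray's floor; all at rest (all of step 4 and x of die_white in the frame of tray between -0.039 and 0.039 m and y of die_white in the frame of tray between -0.039 and 0.039 m and z of die_white in the frame of tray below 0.02 m and linear speed of each of die_red, die_white, cup_small, cup_medium, cup_large below 0.02 m/s); the robot touches nothing.
It fails at once if the drinking glass is tipped or pushed more than 40 mm (angle between glass's own z axis and vertical above 0.35 rad or distance of glass from where it was at the start of the episode above 0.04 m).
It also fails if it takes over 131 s, if anything falls off the work surface, if the arm or the gripper's body presses on something with over 40 N, if the wrist force passes 120 N, or if a joint passes its speed limit or range.

### The arm

A 6-joint arm with a two-finger parallel gripper is mounted at the origin on the work surface. World frame = base frame: x ahead of the robot, y to its left, z up, the work surface at z = 0. Lengths are in m, angles in rad, forces in N, time in s.
With the tool pointing down it reaches from about 0.275 to 0.85 m from the base axis. Payload 5.2 kg.
Tool frame: the origin (TCP) lies between the finger pads; the fingertips stand env.tip_extent ahead of it and the grasp point (between the pads) lies 8 mm behind it (env.tip_extent is the distance from the TCP to the fingertips, in m); z points along the fingers, y is the line along which they close (so a half turn about z gives the same grasp; the last joint's range is limited). The gripper opens to 85 mm and grips with 20 to 120 N. Pads are 22 mm wide; open, the fingers measure 114 mm over their backs; the gripper's body (76 mm by 85 mm) begins 54 mm behind the grasp point. The pads swing forward as they close: fully open they stand 13 mm farther back than shut.
Start: joints at [1.084, 0.259, 1.535, -0, 1.348, -0.203], TCP at [0.154, 0.528, 0.208] pointing down, gripper open.
Joint ranges: [-3.14, 3.14], [-0.91, 2.08], [0.19, 2.58], [-1.22, 4.36], [0.22, 2.71], [-3.12, 3.12]. Speed limits (rad/s): [2.57, 2.57, 3.14, 3.14, 3.14, 3.14].

### API

Orientations are given as a rotation vector (axis times angle).
In Python, from bench import env, jaws, inverse_kinematics, imaging, job_done gives the robot as it stands. The module is installed in compiled form; this text tells all that it offers. Calls block until the motion is done:
- env.move_to(position, orientation): joint-space move of the TCP to a pose.
- env.move_l(position, rotation=None, velocity=0.15): straight line of the TCP; rotation=None keeps the orientation; velocity is the mean speed in m/s.
- env.move_j(angles): joint-space move.
- jaws.gripper_to(opening, effort=None): finger opening in m; effort is the grip in N (None keeps the last); returns when the fingers have stopped.
- env.dwell(seconds).
- inverse_kinematics(position, orientation): joint angles nearest the present ones, or None.
- imaging.snapshot(name): name is "side" or "top" or "wrist"; returns (picture, depth): 400x640x3 uint8, red, green, blue; 400x640 float32, m along the optical axis (not along the pixel's ray), 0 where there is no reading.
- imaging.get_calibration(name): a dict with "fov_y" (degrees; the focal length in pixels is half the picture's height over the tangent of half this angle, whatever the lens; pixels are square), "cx", "cy" (the principal point, pixels), "extrinsics" (4x4, takes a point from camera to world coordinates). Camera axes: x right, y up, looking along -z (the intrinsics and any distortion apply to the point x, -y, -z); pixel columns grow to the right and rows downward; lengths in m; the calibration is good to about 2 mm. A picture is of the moment at which its call begins: read the wrist's pose just before it. get_calibration takes no time and is no camera call; for the wrist camera it gives the pose at the moment of the call.
A pose or a line that the arm cannot do raises env.IKError and nothing moves.
- job_done(): hands the job in; it is judged then, once.
Readings, each from a call of its own:
- env.current_time_s(): time.
- env.current_q(): joint angles.
- env.current_joint_vel(): joint speeds.
- env.current_joint_torque(): joint torques, N m.
- env.current_tcp_pos(): TCP position.
- env.current_tool_rot(): TCP orientation.
- env.current_contact_force(): force on the tool from outside, world axes, zero at the start.
- env.current_ft_torque(): the same for the moment, N m.
- env.current_gripper_width(): finger opening in m.
- env.current_finger_force(): force on a finger pad.
Only numpy, scipy, OpenCV 4.12 (cv2) and the standard library are available. Lean on these libraries where they do the work, as an engineer would, in place of code of your own. Each camera call takes 0.05 s, during which the arm holds its last target. There are 200 camera calls.

## Working session

There is one attempt and no reset: what is moved stays moved. The work goes in short steps, each a Python script; the robot and the scene stay as the last script left them, time stands still between calls to the robot, and variables do not carry over. Pictures are saved under pics/ and viewed, at most 14 in all, crops included, and the job is handed in when it is done.

```bash
mkdir -p pics; ls
python3 - <<'E'
from bench import env,imaging
import cv2,numpy as np
for n in ["top","side"]:
    p,d=imaging.snapshot(n); c=imaging.get_calibration(n)
    cv2.imwrite(f"pics/{n}0.png",p[:,:,::-1]); np.savez(f"{n}0.npz",p=p,d=d,**{k:c[k] for k in("fov_y","cx","cy","extrinsics")})
    print(n,c,(d>0).mean())
print(env.tip_extent,env.current_tool_rot(),env.current_time_s(),imaging.get_calibration("wrist"))
E
```

```text
pics
top {'fov_y': 50.84121954069903, 'cx': 319.8804298753397, 'cy': 195.10929192706982, 'extrinsics': array([[-2.07205798e-02,  9.74988506e-01, -2.21287303e-01,
         2.26025856e-01],
       [-9.99772806e-01, -2.13131857e-02, -2.90296622e-04,
        -4.79841216e-02],
       [-4.99937327e-03,  2.21231013e-01,  9.75208616e-01,
         1.16974737e+00],
       [ 0.00000000e+00,  0.00000000e+00,  0.00000000e+00,
         1.00000000e+00]])} 0.99608203125
side {'fov_y': 55.804649556129704, 'cx': 317.1647011086812, 'cy': 205.8284058481379, 'extrinsics': array([[ 0.93321034,  0.17977702, -0.31112487,  0.20777029],
       [-0.35894627,  0.50643011, -0.78401921, -0.76405105],
       [ 0.01661436,  0.84333194,  0.53713611,  0.5403627 ],
       [ 0.        ,  0.        ,  0.        ,  1.        ]])} 0.99609375
0.011 [-4.44241631e-01 -3.10947228e+00  2.46227571e-03] 0.1 {'fov_y': 65.37724632699732, 'cx': 321.20144890162476, 'cy': 196.64274963949597, 'extrinsics': array([[ 0.27978981, -0.92789556, -0.24642949,  0.0918358 ],
       [ 0.96005858,  0.26980656,  0.07410761,  0.54744154],
       [-0.00227583, -0.2573213 ,  0.96632322,  0.37544323],
       [ 0.        ,  0.        ,  0.        ,  1.        ]])}
```

View pics/top0.png

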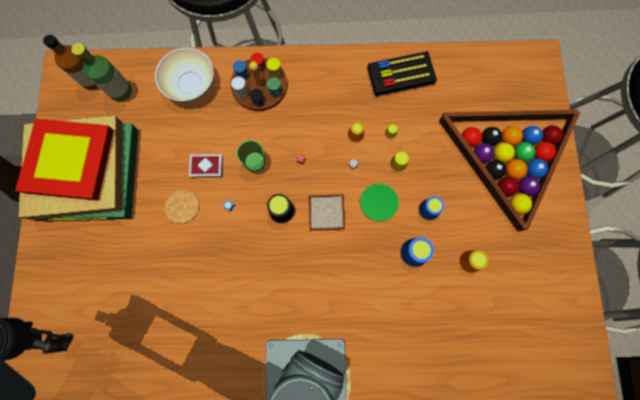

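View pics/side0.png

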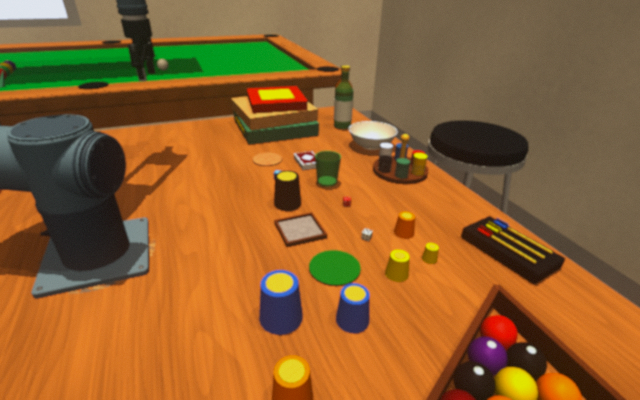

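```bash
cat > h.py <<'E'
import numpy as np,cv2
def cloud(c,d):
    f=200/np.tan(np.radians(c["fov_y"])/2); v,u=np.mgrid[0:400,0:640]
    P=np.stack([(u-c["cx"])/f*d,-(v-c["cy"])/f*d,-d],-1)
    E=np.asarray(c["extrinsics"]); return P@E[:3,:3].T+E[:3,3]
def cast(c,u,v,z):
    f=200/np.tan(np.radians(c["fov_y"])/2);E=np.asarray(c["extrinsics"])
    r=E[:3,:3]@np.array([(u-c["cx"])/f,-(v-c["cy"])/f,-1]); return E[:3,3]+r*(z-E[2,3])/r[2]
E
python3 - <<'E'
from h import *
seeds={"top":dict(red=(301,159,9),white=(353,163,9),small=(401,159,14),med=(432,207,16),large=(280,207,18),pad=(379,203,24),tray=(327,212,23),glass=(252,155,20),smallalt=(392,130,12),bigblue=(420,250,20),orange=(357,130,14)),
"side":dict(red=(347,202,10),white=(367,234,10),small=(398,265,22),med=(353,307,28),large=(287,190,24),pad=(335,267,32),tray=(301,229,30),glass=(327,170,22))}
H=dict(red=.02,white=.02,small=.05,med=.066,large=.084,pad=.004,tray=.012,glass=.085,smallalt=.04,bigblue=.084,orange=.05)
for n in seeds:
    c=np.load(n+"0.npz"); P=cloud(c,c["d"]); p=c["p"].astype(int)
    print(n,"table z",np.round([P[280,v,2] for v in(150,300,500)],4), P[300,300].round(3))
    hsv=cv2.cvtColor(c["p"],cv2.COLOR_RGB2HSV)
    for k,(u,v,r) in seeds[n].items():
        w=np.s_[v-r:v+r+1,u-r:u+r+1]; z=P[w][...,2]
        if k=="pad": m=(hsv[w][...,0]>45)&(hsv[w][...,0]<80)&(hsv[w][...,1]>150)
        elif k=="tray": m=(z>.004)&(z<.03)
        else: m=z>max(H[k]-.006,H[k]*.6)
        nn,l,s,ce=cv2.connectedComponentsWithStats(m.astype(np.uint8))
        if nn<2: print(k,"none",z.max());continue
        i=1+s[1:,4].argmax(); cu,cv_=ce[i]+[u-r,v-r]
        q=P[w][l==i]; cs,_=cv2.findContours((l==i).astype(np.uint8),0,1); rc=cv2.minAreaRect(cs[0])
        print(k,s[i,4],(cu.round(1),cv_.round(1)),"cast",cast(c,cu,cv_,H[k]).round(4),"zmed/max",np.median(q[:,2]).round(3),q[:,2].max().round(3),"ext",np.ptp(q[:,:2],axis=0).round(3), "mid",((q.max(0)+q.min(0))/2)[:2].round(4),"rect",np.round(rc[1],1),round(rc[2],1))
E
```

```text
top table z [-0.0017  0.0012 -0.0011] [ 0.202  0.012 -0.004]
red 45 (np.float64(300.1), np.float64(158.4)) cast [0.5959 0.0066 0.02  ] zmed/max 0.018 0.023 ext [0.021 0.023] mid [0.5959 0.007 ] rect [7.  6.6] 18.4
white 48 (np.float64(352.7), np.float64(163.2)) cast [ 0.578  -0.1432  0.02  ] zmed/max 0.018 0.023 ext [0.026 0.026] mid [ 0.5792 -0.1429] rect [7.1 6.4] 45.0
small 149 (np.float64(400.5), np.float64(158.4)) cast [ 0.5799 -0.2741  0.05  ] zmed/max 0.049 1.17 ext [0.374 0.246] mid [ 0.4131 -0.1709] rect [12.7 12.7] 45.0
med 275 (np.float64(434.1), np.float64(205.4)) cast [ 0.4415 -0.352   0.066 ] zmed/max 0.065 1.17 ext [0.24  0.329] mid [ 0.3458 -0.2126] rect [17. 18.] 90.0
large 426 (np.float64(278.0), np.float64(205.1)) cast [0.4477 0.0632 0.084 ] zmed/max 0.083 0.089 ext [0.062 0.059] mid [0.4477 0.0634] rect [23. 22.] 90.0
pad 1104 (np.float64(378.8), np.float64(201.9)) cast [ 0.4671 -0.2139  0.004 ] zmed/max 0.003 1.17 ext [0.295 0.219] mid [ 0.3733 -0.1574] rect [36. 37.] 90.0
tray 949 (np.float64(325.7), np.float64(212.1)) cast [ 0.4396 -0.0629  0.012 ] zmed/max 0.0
[... 1340 characters left out ...]
0.54 ext [0.26  0.434] mid [ 0.3378 -0.547 ] rect [24. 29.] 90.0
large 273 (np.float64(286.7), np.float64(176.7)) cast [0.4485 0.0575 0.084 ] zmed/max 0.085 0.54 ext [0.272 0.857] mid [ 0.344  -0.3354] rect [13. 24.] 90.0
pad 1330 (np.float64(334.3), np.float64(267.5)) cast [ 0.4656 -0.2191  0.004 ] zmed/max 0.005 0.54 ext [0.311 0.599] mid [ 0.3635 -0.4648] rect [33. 49.] 90.0
tray 1179 (np.float64(300.2), np.float64(228.3)) cast [ 0.44   -0.0722  0.012 ] zmed/max 0.008 0.015 ext [0.102 0.106] mid [ 0.4419 -0.0656] rect [29.  48.6] 77.5
glass 154 (np.float64(327.8), np.float64(156.3)) cast [0.5936 0.1341 0.085 ] zmed/max 0.083 0.54 ext [0.426 0.942] mid [ 0.4208 -0.293 ] rect [13. 26.] 90.0
```

```bash
cat >> h.py <<'E'
from scipy.spatial.transform import Rotation as Ro
def rv(yaw):
    c,s=np.cos(yaw),np.sin(yaw); return Ro.from_matrix([[c,s,0],[s,-c,0],[0,0,-1]]).as_rotvec()
def snap(name):
    from bench import imaging
    c=imaging.get_calibration(name); p,d=imaging.snapshot(name)
    np.savez(name+"_last.npz",p=p,d=d,**{k:c[k] for k in("fov_y","cx","cy","extrinsics")}); return c,p,d
E
python3 - <<'E'
from h import *
from bench import env
for i,y in enumerate([0.,np.pi]):
    y=[y,-y] if y else [y]
    for yy in y:
        try: env.move_to([.50,-.14,.30],rv(yy));break
        except env.IKError as e: print(yy,e)
    env.dwell(.3); c,p,d=snap("wrist"); import shutil; shutil.copy("wrist_last.npz",f"w{i}.npz")
    cv2.imwrite(f"pics/w{i}.png",p[:,:,::-1]); print(env.current_time_s(),env.current_q().round(2) ,env.current_tcp_pos(), np.asarray(c["extrinsics"])[:3,3])
E
```

```text
3.125 [-0.49  0.16  1.44  0.    1.54  1.08] [ 0.50007971 -0.13974631  0.29999251] [ 0.56600065 -0.13822908  0.46824382]
6.125 [-0.49  0.16  1.44 -0.    1.54 -2.06] [ 0.49997957 -0.14000543  0.29998192] [ 0.43536193 -0.13861594  0.46826748]
```

View pics/w0.png

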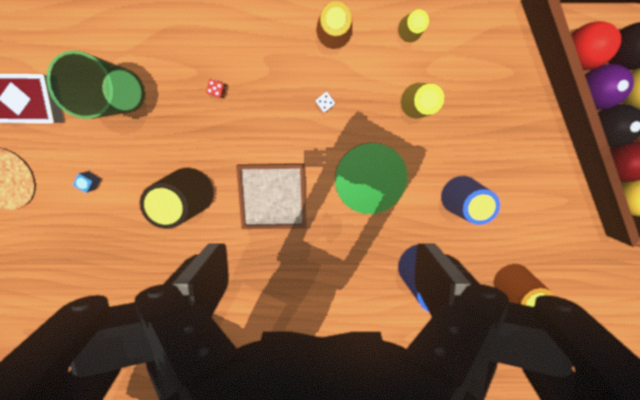

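View pics/w1.png

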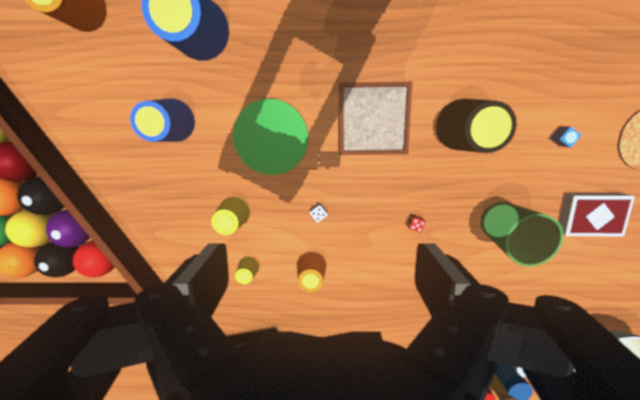

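```bash
cat > meas.py <<'E'
from h import *
H=dict(red=.02,white=.02,small=.05,med=.066,large=.084,pad=.004,tray=.012,glass=.085)
def measure(c,seeds,H=H):
    P=cloud(c,c["d"]); hsv=cv2.cvtColor(c["p"],cv2.COLOR_RGB2HSV); out={}
    for k,(u,v,r) in seeds.items():
        v0,u0=max(v-r,0),max(u-r,0); w=np.s_[v0:v+r+1,u0:u+r+1]; z=P[w][...,2]; h=hsv[w]
        if k=="pad": m=(h[...,0]>45)&(h[...,0]<80)&(h[...,1]>130)
        elif k=="tray": m=(z>.0035)&(z<.03)
        else: m=(z>max(H[k]-.006,H[k]*.6))&(z<H[k]+.02)
        nn,l,s,ce=cv2.connectedComponentsWithStats(m.astype(np.uint8))
        if nn<2: print(k,"none");continue
        i=1+s[1:,4].argmax(); cs,_=cv2.findContours((l==i).astype(np.uint8),0,1)
        rc=cv2.minAreaRect(max(cs,key=cv2.contourArea)); g=np.array([u0,v0])
        cu,cw=(np.array(rc[0]) if k=="tray" else ce[i])+g; X=cast(c,cu,cw,H[k])
        b=np.array([cast(c,*(q+g),H[k])[:2] for q in cv2.boxPoints(rc)])
        e=b[1]-b[0]; yaw=np.arctan2(e[1],e[0])%(np.pi/2)
        out[k]=(X[:2],yaw); print(k,X[:2].round(4),"zmed",np.median(P[w][l==i][:,2]).round(4),"rect mm",(1e3*np.linalg.norm(b[1]-b[0])).round(),(1e3*np.linalg.norm(b[2]-b[1])).round(),"yaw",np.degrees(yaw).round(1))
    return out
E
python3 - <<'E'
from meas import *
S=[dict(red=(216,88,16),white=(325,102,16),small=(428,99,22),med=(481,207,28),large=(163,207,32),pad=(371,178,50),tray=(272,195,45)),
dict(red=(416,223,16),white=(319,213,16),small=(225,222,22),med=(151,121,28),large=(490,127,32),pad=(270,136,50),tray=(375,118,45))]
r=[measure(np.load(f"w{i}.npz"),S[i]) for i in(0,1)]
for k in S[0]: print(k,((r[0][k][0]+r[1][k][0])/2).round(4),(r[0][k][0]-r[1][k][0]).round(4))
E
```

```text
red [0.5988 0.0057] zmed 0.0219 rect mm 20.0 23.0 yaw 65.9
white [ 0.5812 -0.1439] zmed 0.0221 rect mm 20.0 20.0 yaw 35.6
small [ 0.5836 -0.2747] zmed 0.0526 rect mm 39.0 38.0 yaw 0.1
med [ 0.4456 -0.3521] zmed 0.0687 rect mm 50.0 54.0 yaw 62.3
large [0.4522 0.0623] zmed 0.0866 rect mm 65.0 61.0 yaw 41.8
pad [ 0.4427 -0.1981] zmed 0.0064 rect mm 43.0 88.0 yaw 72.6
tray [ 0.4435 -0.0626] zmed 0.009 rect mm 105.0 107.0 yaw 1.2
red [0.5975 0.0066] zmed 0.0217 rect mm 22.0 22.0 yaw 73.0
white [ 0.5798 -0.143 ] zmed 0.022 rect mm 21.0 21.0 yaw 38.0
small [ 0.5818 -0.2741] zmed 0.0524 rect mm 41.0 38.0 yaw 67.9
med [ 0.4438 -0.3513] zmed 0.0686 rect mm 52.0 51.0 yaw 24.1
large [0.4499 0.0631] zmed 0.0865 rect mm 65.0 62.0 yaw 0.0
pad [ 0.4433 -0.1981] zmed 0.0062 rect mm 42.0 74.0 yaw 61.9
tray [ 0.4407 -0.0646] zmed 0.0088 rect mm 103.0 106.0 yaw 0.7
red [0.5982 0.0062] [ 0.0012 -0.001 ]
white [ 0.5805 -0.1435] [ 0.0014 -0.0009]
small [ 0.5827 -0.2744] [ 0.0018 -0.0006]
med [ 0.4447 -0.3517] [ 0.0018 -0.0008]
large [0.451  0.0627] [ 0.0023 -0.0008]
pad [ 0.443  -0.1981] [-0.0007  0.    ]
tray [ 0.4421 -0.0636] [0.0028 0.002 ]
```

```bash
cat >> h.py <<'E'
def pick(xy,yaw,z,op,grip,lift=.12,va=.15):
    from bench import env,jaws
    env.move_to([*xy,max(z+.09,.12)],rv(yaw)); jaws.gripper_to(op)
    env.move_l([*xy,z],velocity=va); jaws.gripper_to(0,effort=grip)
    w=env.current_gripper_width(); f=env.current_finger_force()
    env.move_l([*xy,z+lift],velocity=.15)
    print("pick w",w,"f",f,"after lift w",env.current_gripper_width(),"t",env.current_time_s())
def place(xy,yaw,z,op,up=.13,above=.12):
    from bench import env,jaws
    env.move_to([*xy,z+above],rv(yaw)); env.move_l([*xy,z+.012],velocity=.12); env.move_l([*xy,z],velocity=.03)
    print("force",np.round(env.current_contact_force(),2)); jaws.gripper_to(op)
    env.move_l([*xy,z+up],velocity=.2); print("t",env.current_time_s())
E
python3 - <<'E'
from meas import *
C=[]
for n,(u,v,r) in dict(w0=(371,178,50),w1=(270,136,50),top0=(379,203,24)).items():
    c=np.load(n+".npz"); h=cv2.cvtColor(c["p"],cv2.COLOR_RGB2HSV)[v-r:v+r,u-r:u+r]
    m=((h[...,0]>40)&(h[...,0]<90)&(h[...,1]>100)).astype(np.uint8); m=cv2.morphologyEx(m,cv2.MORPH_OPEN,np.ones((3,3)))
    cs,_=cv2.findContours(m,0,1); e=cv2.fitEllipse(cv2.convexHull(np.vstack([q for q in cs if len(q)>10])))
    X=cast(c,e[0][0]+u-r,e[0][1]+v-r,.004); print(n,e,X.round(4)); C.append(X)
np.save("pad.npy",(C[0]+C[1])[:2]/2); print(np.load("pad.npy"))
E
cat > step1.py <<'E'
from h import *
from bench import env
pad=np.load("pad.npy")
pick([.5982,.0062],np.radians(70),.0135,.045,30)
place(pad,np.radians(70),.0185,.04)
E
```

```text
w0 ((49.650691986083984, 50.01811981201172), (69.10340881347656, 72.43999481201172), 55.16055679321289) [ 0.4706 -0.2135  0.004 ]
w1 ((50.277801513671875, 50.18067169189453), (73.06694030761719, 76.36011505126953), 146.8255157470703) [ 0.4674 -0.2134  0.004 ]
top0 ((23.901016235351562, 22.96783447265625), (36.86405563354492, 38.31247329711914), 112.73873138427734) [ 0.467  -0.2141  0.004 ]
[ 0.46896785 -0.21348454]
```

```bash
python3 step1.py
python3 - <<'E'
from h import *
from bench import env
env.move_to([.42,-.10,.25],rv(np.pi/2)); env.dwell(.2)
c,p,d=snap("wrist"); cv2.imwrite("pics/r1.png",p[:,:,::-1]); print(env.current_time_s())
E
```

```text
pick w 3.724971415877678e-05 f 0.0 after lift w 0.00020648058630886988 t 10.8333
force [-0.71 -0.57  0.43]
t 14.7
15.6333
```

View pics/r1.png

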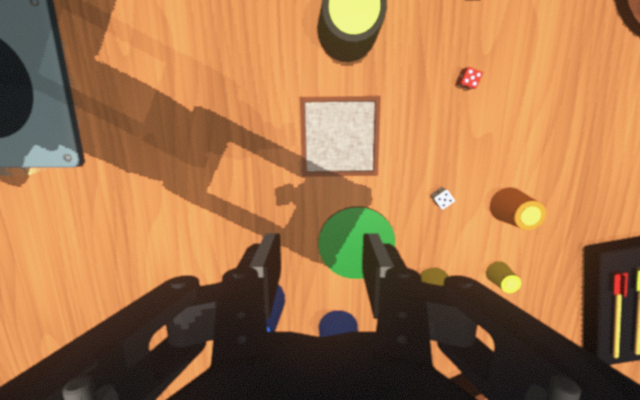

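The red die is still on the counter at (470,78) and the pad at (357,242) is empty, so the grasp missed. I'll measure the die again.

Run:
```python
from meas import *
c=np.load("wrist_last.npz"); r=measure(c,dict(red=(470,78,18),white=(444,199,18),tray=(340,137,55)))
cr=np.hstack([cv2.resize(c["p"][v-20:v+20,u-20:u+20,::-1],(400,400),interpolation=cv2.INTER_CUBIC) for u,v in((470,78),(444,199))]); cv2.imwrite("pics/c1.png",cr)
```

```text
red [0.5982 0.0071] zmed 0.0218 rect mm 21.0 23.0 yaw 72.7
white [ 0.5804 -0.1424] zmed 0.0218 rect mm 21.0 23.0 yaw 38.4
tray [ 0.4428 -0.0621] zmed 0.0088 rect mm 100.0 103.0 yaw 89.9
```

View pics/c1.png

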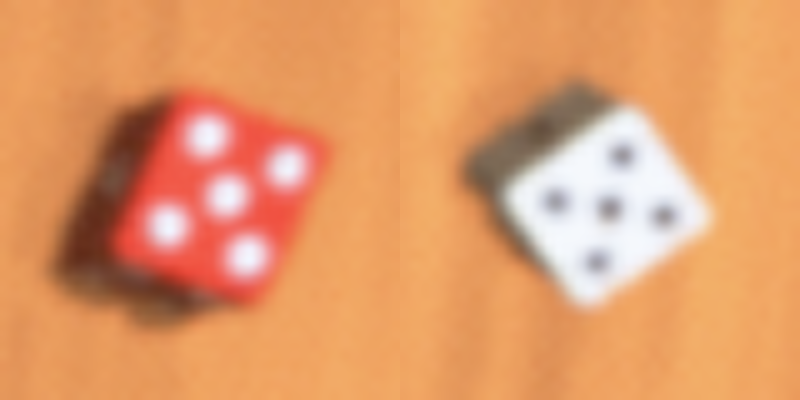

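Run:
```python
from h import *
from bench import env,jaws
xy=[.5982,.0065]; y=np.radians(72)
env.move_to([*xy,.12],rv(y)); jaws.gripper_to(.045)
print(env.current_tcp_pos(),env.current_tool_rot(),rv(y),env.current_gripper_width())
env.move_l([*xy,.0135]); print(env.current_tcp_pos(),env.current_contact_force())
c,p,d=snap("wrist"); c2,p2,d2=snap("side")
cv2.imwrite("pics/g.png",np.hstack([cv2.resize(p[100:400,170:470,::-1],(400,400)),cv2.resize(p2[130:270,280:420,::-1],(400,400))]))
print(env.current_time_s())
```

```text
[0.59835768 0.00549012 0.12139339] [2.54129667e+00 1.84417022e+00 2.16969175e-03] [2.54160185 1.84658183 0.        ] 0.04529809983516912
[0.59896834 0.00631969 0.01436808] [0.65964834 0.00104365 0.16929209]
17.7833
```

View pics/g.png

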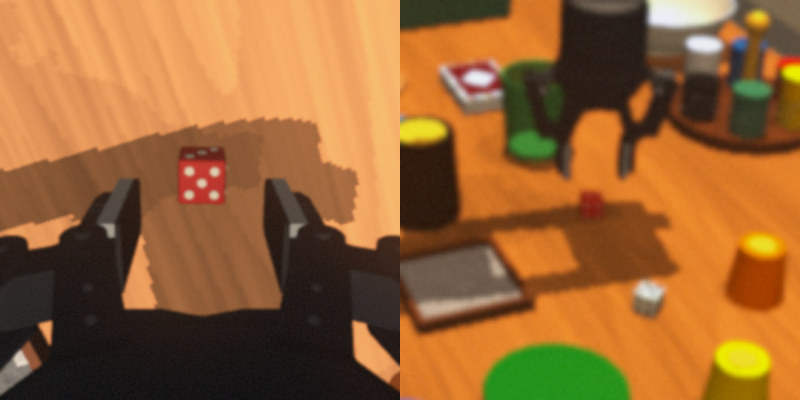

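Run:
```python
from h import *
from bench import env,jaws
c=np.load("wrist_last.npz"); P=cloud(c,c["d"]); print("then cam",c["extrinsics"][:3,3],"table z",[P[v,320,2].round(4) for v in(60,120,300)],"uv die",P[237,321])
print(env.current_tcp_pos(),env.current_q(),env.current_time_s()); env.dwell(.5)
print(env.current_tcp_pos(),env.current_gripper_width())
c,p,d=snap("wrist");P=cloud(c,d); print("now cam",np.asarray(c["extrinsics"])[:3,3],[P[v,320,2].round(4) for v in(60,120,300)])
for u in (240,268,375,395): print(u,[(v,P[v,u].round(3).tolist()) for v in (240,260,280)])
s=np.load("side_last.npz"); c2,p2,d2=snap("side"); print(np.abs(p2.astype(int)-s["p"]).mean())
```

```text
then cam [0.6195375  0.06980683 0.18266268] table z [np.float64(0.0016), np.float64(0.0029), np.float64(0.0028)] uv die [0.59924411 0.00732385 0.02316993]
[0.59928932 0.00630506 0.01486539] [-1.75427173e-01  5.30682798e-01  1.64001575e+00  4.88103160e-06
  9.68320098e-01  1.38712164e-01] 17.7833
[0.59817684 0.00650802 0.0135336 ] 0.04496940669622866
now cam [0.61899819 0.06996566 0.18181334] [np.float64(0.0027), np.float64(0.0021), np.float64(0.0026)]
240 [(240, [0.548, 0.014, 0.003]), (260, [0.569, 0.025, 0.064]), (280, [0.577, 0.028, 0.09])]
268 [(240, [0.58, 0.026, 0.054]), (260, [0.579, 0.02, 0.063]), (280, [0.577, 0.013, 0.065])]
375 [(240, [0.625, 0.011, 0.054]), (260, [0.622, 0.006, 0.062]), (280, [0.619, -0.001, 0.065])]
395 [(240, [0.639, -0.016, 0.003]), (260, [0.629, 0.009, 0.073]), (280, [0.626, 0.012, 0.089])]Traceback (most recent call last):
  File "<stdin>", line 8, in <module>
    return format.read_array(
           ~~~~~~~~~~~~~~~~~^
        bytes,
        ^^^^^^
    ...<2 lines>...
        max_header_size=self.max_header_size
        ^^^^^^^^^^^^^^^^^^^^^^^^^^^^^^^^^^^^
    )
    ^
    data = _read_bytes(fp, read_size, "array data")
    r = fp.read(size - len(data))
    data = self._read1(n)
    self._update_crc(data)
    ~~~~~~~~~~~~~~~~^^^^^^
    raise BadZipFile("Bad CRC-32 for file %r" % self.name)
zipfile.BadZipFile: Bad CRC-32 for file 'p.npy'
```

The table height and lateral position agree with the calibration. The fingertips sit about 40 mm higher than the TCP reading implies, so I'll probe the counter gently by touch.

Run:
```python
from h import *
from bench import env,jaws
env.move_l([.5982,.0065,.06]); xy=[.54,.0]; y=np.radians(72)
env.move_l([*xy,.06]); jaws.gripper_to(.022); env.move_l([*xy,.012]); env.dwell(.2)
f0=np.array(env.current_contact_force()); print(f0)
z=.012
try:
    while z>-.05:
        z-=.002; env.move_l([*xy,z],velocity=.03); env.dwell(.05); f=np.array(env.current_contact_force())-f0
        if abs(f[2])>3: break
except env.IKError as e: print("IK",e)
print(z,env.current_tcp_pos(),f,env.current_gripper_width(),env.current_time_s())
c,p,d=snap("side"); cv2.imwrite("pics/g2.png",cv2.resize(p[110:270,260:440,::-1],(720,640))[:600])
```

```text
[-0.29887938 -0.40212539 -0.01203183]
-0.024000000000000007 [ 5.40404913e-01 -6.23553283e-05 -2.32967740e-02] [-1.63369196  0.38274318  5.91136698] 0.021877269770288428 25.8
```

View pics/g2.png

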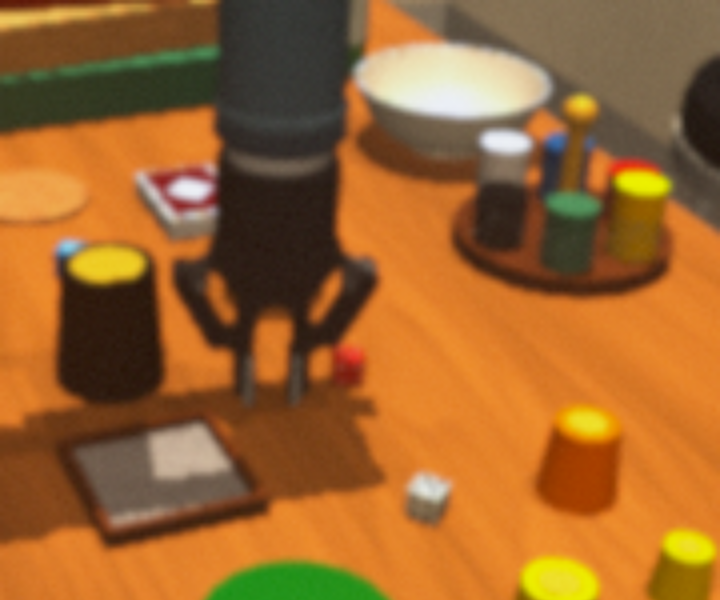

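The fingertips touch the counter when the TCP reads −23.5 mm, so the real fingers are about 34 mm shorter than the reported TCP. I'll apply that offset to every height and retry.

```bash
sed -i 's/^def pick(xy,yaw,z,op,grip,lift=.12,va=.15):/&\n    z-=.034/; s/^def place(xy,yaw,z,op,up=.13,above=.12):/&\n    z-=.034/; s/max(z+.09,.12)/z+.10/' h.py; sed -i 's/\.0062\]/.0065]/;s/radians(70)/radians(72)/g' step1.py
python3 - <<'E'
from bench import env
p=env.current_tcp_pos(); env.move_l([p[0],p[1],.08])
E
python3 step1.py
python3 - <<'E'
from h import *
pick([.5804,-.143],np.radians(38),.0135,.045,30)
place([.442,-.063],np.pi/2,.0205,.04)
from bench import env
env.move_to([.46,-.13,.22],rv(0.)); env.dwell(.3); c,p,d=snap("wrist"); cv2.imwrite("pics/r2.png",p[:,:,::-1]); print(env.current_time_s())
E
```

```text
pick w 0.019361784557955793 f 30.238029956817627 after lift w 0.019382362598901158 t 29.4917
force [-0.27  0.29  5.74]
t 33.225
pick w 0.019073971351027997 f 30.211874842643738 after lift w 0.019283276543986663 t 36.35
force [-1.56  0.2   6.97]
t 39.925
41.5833
```

View pics/r2.png

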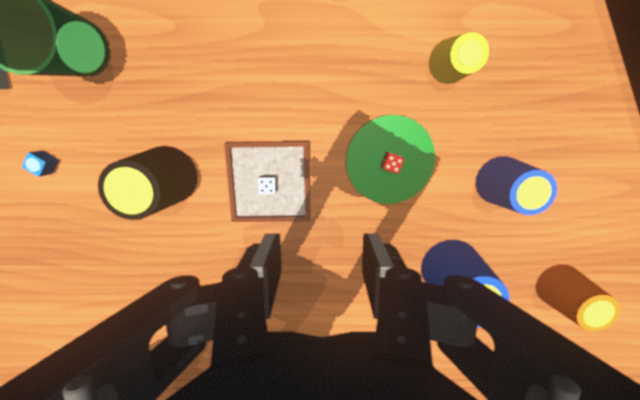

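Run:
```python
from meas import *
H=dict(H,red=.024,white=.026); measure(np.load("wrist_last.npz"),dict(red=(393,162,14),white=(267,185,14)),H)
from bench import env
pad=np.load("pad.npy")
pick([.5827,-.2744],0.,.020,.065,35)
place(pad,0.,.0245,.065)
env.move_to([.44,-.25,.22],rv(0.)); env.dwell(.3); c,p,d=snap("wrist"); cv2.imwrite("pics/r3.png",p[:,:,::-1]); print(env.current_time_s())
```

```text
red [ 0.4696 -0.2128] zmed 0.0261 rect mm 20.0 21.0 yaw 74.4
white [ 0.4431 -0.0638] zmed 0.0282 rect mm 20.0 21.0 yaw 0.0
pick w 0.04390080471408585 f 35.71063598300498 after lift w 0.043570124999362775 t 44.9667
force [-2.92  2.79 12.92]
t 48.2917
49.1583
```

View pics/r3.png

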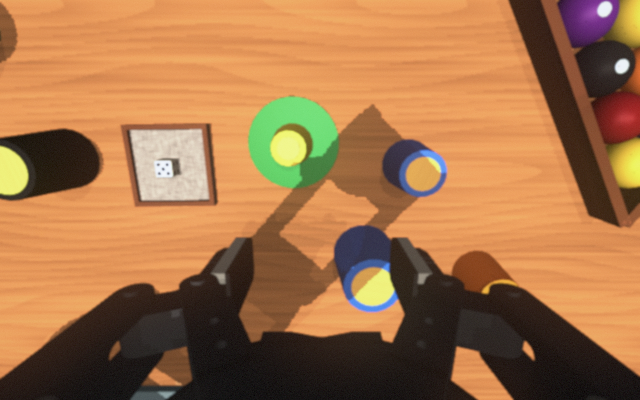

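The yellow cup stands on the pad, with its top at (289,147). I'll check its height, then do the medium cup.

Run:
```python
from meas import *
H=dict(H,small=.054); r=measure(np.load("wrist_last.npz"),dict(small=(289,147,26),med=(422,172,34)),H)
s=r["small"][0]; pad=np.load("pad.npy"); assert np.linalg.norm(s-pad)<.006 and np.linalg.norm(r["med"][0]-[.4447,-.3517])<.006
from bench import env
pick([.4447,-.3517],0.,.032,.078,40)
place(pad,0.,.0365,.078)
env.move_to([.44,-.20,.26],rv(0.)); env.dwell(.3); c,p,d=snap("wrist"); cv2.imwrite("pics/r4.png",p[:,:,::-1]); print(env.current_time_s())
```

```text
small [ 0.4702 -0.2132] zmed 0.0566 rect mm 38.0 38.0 yaw 0.1
med [ 0.4455 -0.3524] zmed 0.0687 rect mm 50.0 51.0 yaw 0.1
pick w 0.054240812016956984 f 41.130494837416336 after lift w 0.05461182204374333 t 52.2417
force [-3.54  2.16 13.46]
t 55.6167
56.5583
```

View pics/r4.png

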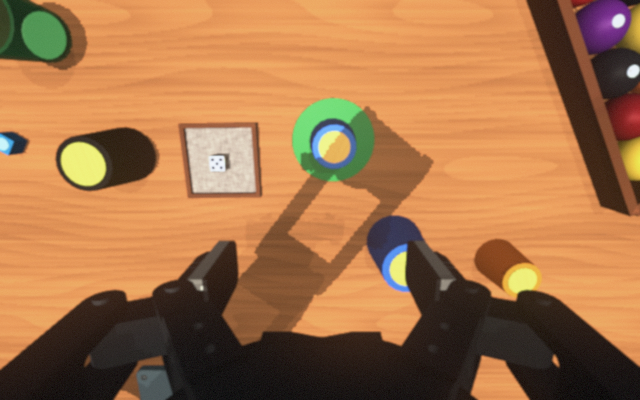

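The medium cup is on the pad with its top at (334,146), and the black cup is at (84,164). Next I'll check the medium cup and move the large one.

Run:
```python
from meas import *
H=dict(H,med=.070); r=measure(np.load("wrist_last.npz"),dict(med=(334,146,34),large=(84,164,40)),H)
pad=np.load("pad.npy"); assert np.linalg.norm(r["med"][0]-pad)<.006 and np.linalg.norm(r["large"][0]-[.451,.0627])<.006
from bench import env
pick([.451,.0627],0.,.042,.085,45)
place(pad,0.,.0465,.085)
env.move_to([.44,-.20,.26],rv(0.)); env.dwell(.3); c,p,d=snap("wrist"); cv2.imwrite("pics/r5.png",p[:,:,::-1]); print(env.current_time_s())
```

```text
med [ 0.4692 -0.2127] zmed 0.0727 rect mm 49.0 50.0 yaw 18.0
large [0.452 0.062] zmed 0.0865 rect mm 66.0 62.0 yaw 0.0
pick w 0.0667041987188169 f 47.38557065371424 after lift w 0.06636069953837131 t 60.0583
force [-3.46  2.1  14.23]
t 63.8667
64.775
```

View pics/r5.png

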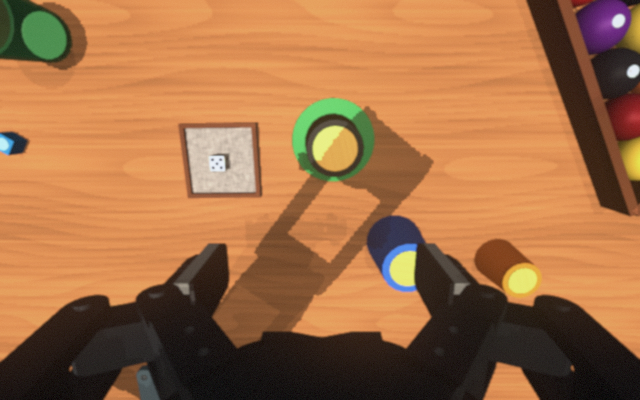

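The black cup is over the nest at (334,148), and the white die is in the tray at (217,163). I'll check the black cup's height, then hand in.

Run:
```python
from meas import *
H=dict(H,large=.088); r=measure(np.load("wrist_last.npz"),dict(large=(334,148,36)),H)
pad=np.load("pad.npy")
c=np.load("wrist_last.npz");P=cloud(c,c["d"]);print(np.median(P[143:153,329:339,2]))
if np.linalg.norm(r["large"][0]-pad)<.006 and abs(np.median(P[143:153,329:339,2])-.0905)<.004:
    from bench import job_done; print(job_done())
```

```text
large [ 0.4692 -0.2129] zmed 0.0907 rect mm 59.0 61.0 yaw 0.0
0.09093757955330395
the job is handed in; nothing more can be done
None
```

The job is handed in: by the last camera checks, the red die and all three cups are nested within about 2 mm of the pad's centre, the white die is in the tray, and the glass was left alone; the hand-in call gave no verdict.

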